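Index the photo turntable to the next view

TASK

The clay pot on the turntable is ready for its next photograph: press the red spring plunger in to free the disc, turn the disc anticlockwise (seen from above) to the very next notch, 45 degrees on, and let the plunger spring fully up there so that the disc is locked. Do it by pressing and pushing with the fingers: the pot rides round standing in the middle of the disc and must not be touched, tipped, shifted or lifted. Leave everything else on the table where it is.

Things in the scene. Friction and masses are not known exactly. Their poses are not given: they have to be found in the camera images.
- base: fixed blue round base of an indexed photo turntable, 356 mm across, 12 mm thick, screwed to the table; origin at the centre of its underside, on the (vertical) turning axis. It carries a fixed aluminium ring (outer radius 137 mm, 24 to 32 mm above the table) with 8 notches 45 degrees apart, each marked by a white dot on the base. Base z axis is up; the start notch lies along the base's -x axis.
- turntable (a joint): turn of the black disc (radius 108 mm, top 44 mm above the table) with its grey arm, brass peg and red plunger, rad; starts near 0, grows anticlockwise seen from above; the next notch is at 0.785. The catch has about 0.017 rad of play in a notch. The disc turns with light friction (about 0.1 N m, under 2 N at the plunger) once freed.
- plunger (a joint): how far the red plunger is pressed in, m: 0 = fully up, 0.010 = bottomed. A spring pushes it up, 4 N at the top to 9 N at the bottom. Its steel catch sits in a ring notch; pressed 6 mm or more it is below the ring and the disc can turn. Let go between notches, the catch rides on the underside of the ring, so the plunger stays about 6 mm in and the disc still turns by its peg or arm; at the next notch it springs up to 0 by itself and locks the disc.
- plunger_top (a point): centre of the flat top of the red plunger cap (34 mm across, 8 mm thick); 155 mm from the turning axis, 66 mm above the table when up. It moves vertically and goes round with the disc.
- peg_top (a point): top of the upright brass turning peg (12 mm thick, 96 mm above the table, standing 52 mm above the disc), 100 mm from the turning axis on the line from the axis to the plunger; fixed to the disc, for pushing it round.
- next_stop (a point): fixed point: where plunger_top will be when the disc is locked in the next notch anticlockwise.
- axis_top (a point): fixed point on the turning axis at the height of the disc's top, 44 mm above the table.
- pot: round clay pot standing loose on the disc within 6 mm of its centre, 80 mm across, 60 mm tall; origin at the centre of its foot, z up.
- tall_jar: grey long-necked clay jar, 92 mm across, 125 mm tall; a bystander, origin at the centre of its underside
- bowl: small terracotta bowl, 104 mm across, 45 mm tall; a bystander, origin at the centre of its underside
- stone_disc: grey-green stone disc, 84 mm across, 22 mm thick; a bystander, origin at the centre of its underside
- axe_head: grey-green stone axe head lying flat, 85 x 45 x 30 mm; a bystander, origin at the centre of its underside
- seed_jar: dark round jar, 62 mm across, 42 mm tall; a bystander, origin at the centre of its underside
- brush: dusting brush, 170 mm long, lying flat; a bystander, origin below its middle
There are look-alikes about, which are no part of the job. Leave any purple or turquoise look-alike of the pot alone.

How it is judged:
On the way, in this order (a step that is already met when the one before it is completed fails the run):
1. the plunger is pressed in far enough to free the disc, while the disc is still at the start notch (value of joint plunger above 0.006 m and value of joint turntable between -0.2 and 0.2 rad), for 0.1 s.
2. the disc has been turned more than halfway to the next notch anticlockwise (value of joint turntable between 0.42 and 1.2 rad), for 0.05 s.
At the end, for the whole second after the job is handed in: The disc stands at the next notch anticlockwise (0.785 rad, within 0.04) and at rest, the plunger is up again (within 2 mm), and the pot stands upright on the disc within 20 mm of its centre (value of joint turntable between 0.745 and 0.825 rad and value of joint plunger below 0.002 m and velocity of joint turntable between -0.03 and 0.03 rad/s and horizontal distance between pot and axis_top below 0.02 m and angle between pot's own z axis and vertical below 0.15 rad and z of pot in the frame of axis_top between -0.006 and 0.006 m and linear speed of pot below 0.02 m/s); the robot touches nothing.
It fails at once if the pot is lifted, tipped (over 0.3 rad) or shifted more than 25 mm off the middle of the disc (z of pot in the frame of axis_top above 0.012 m or angle between pot's own z axis and vertical above 0.3 rad or horizontal distance between pot and axis_top above 0.025 m).
It fails at once if the robot touches the pot (over 0.5 N) (contact force between any of the arm, the fingers and pot above 0.5 N).
It fails at once if the disc is turned well past the next notch, or backwards out of its notch (value of joint turntable above 1.2 rad or value of joint turntable below -0.4 rad).
It fails at once if another thing on the table is moved more than 25 mm (distance of any of tall_jar, bowl, stone_disc, axe_head, seed_jar, brush from where it was at the start of the episode above 0.025 m).
It also fails if it takes over 51 s, if anything falls off the work surface, if the arm or the gripper's body presses on something with over 40 N, if the wrist force passes 120 N, or if a joint passes its speed limit or range.

ROBOT

A 7-joint arm with a two-finger parallel gripper is mounted at the origin on the work surface. World frame = base frame: x ahead of the robot, y to its left, z up, the work surface at z = 0. Lengths are in m, angles in rad, forces in N, time in s.
With the tool pointing down it reaches from about 0.4 to 0.85 m from the base axis. Payload 10.4 kg.
Tool frame: the origin (TCP) lies at the centre of the arm's flange, where the gripper is bolted on; the fingertips stand 173 mm ahead of it and the grasp point (between the pads) lies 155 mm ahead of it (manip.nose_length is the distance from the TCP to the fingertips, in m); z points along the fingers, x is the direction in which the jaws open and shut, and the axes are right-handed (so a half turn about z gives the same grasp; the last joint's range is limited). The gripper opens to 85 mm and grips with 20 to 120 N. Pads are 22 mm wide; open, the fingers measure 114 mm over their backs; the gripper's body (76 mm by 85 mm) begins 54 mm behind the grasp point. The pads swing forward as they close: fully open they stand 13 mm farther back than shut.
Start: joints at [1.326, 0.332, -0.065, 1.46, 0.022, 1.35, -0.088], TCP at [0.138, -0.61, 0.405] pointing down, gripper open.
Joint ranges: [-2.6, 2.6], [-0.5, 2.12], [-1.47, 1.34], [0.16, 2.42], [-1.27, 4.41], [0.06, 2.06], [-2.6, 2.6]. Speed limits (rad/s): [2.22, 2.22, 2.79, 2.79, 3.14, 3.14, 3.14].

INTERFACE

Orientations are given as a unit quaternion [x, y, z, w].
In Python, from workcell import status, cams, order, manip gives the robot as it stands.
- The arm moves only by the tool servo_tool, never from a script. Its argument "motion" is a list that holds one entry, the list of rows, each a list of 6 numbers: the shift along the tool's x, y, z in units of 50 mm (1.0 is 50 mm), then the turn, a rotation vector about the tool's x, y, z in units of 5 degrees (1.0 is 5 degrees). In form: [[[x, y, z, ax, ay, az], ...]]. A call has 1 to 12 rows; each row shifts and turns the pose as measured when the row begins, along the tool's axes as they then stand; what a row does not reach is not made up. A row lasts 1/10 s, in which the tool goes at most 50 mm and 8.59 degrees, less where a joint would pass 70% of its speed; a pose out of reach is approached as far as the arm can. A call is refused whole if a number of a shift passes 1 or a number of a turn 1, either way. A call with a gripper value outside its range is refused whole. "jaw" is the closure in counts, from 0 (fully open) to 255 (shut), set as the call begins (left out, the last holds). The fingers move at their own pace and stop on an object; "force" is the grip in N (left out, the last holds). Time passes only in rows, so rows that do not move let the fingers close. It gives the time, the measured TCP pose, the force and the opening at its end, in the units of the state.
- status.get_obs(): the state, without advancing time (a new reading comes with each control period).
- cams.camera(name): name is "scene" or "top"; returns a dict with "color" (384x512x3 uint8, red, green, blue), "vertical_fov" (degrees; the focal length in pixels is half the picture's height over the tangent of half this angle, whatever the lens; pixels are square), "cx", "cy" (the principal point, pixels), "extrinsics" (4x4, takes a point from camera to world coordinates). Camera axes: x right, y down, z forward; pixel columns grow to the right and rows downward; lengths in m; the calibration is good to about 2 mm. A picture is of the moment at which its call begins. There is no depth.
- order.hand_in(): hands the job in, once; it reports no verdict.
The state is a dict: "clock": time; "joint_pos": joint angles; "joint_velocities": joint speeds; "tau": joint torques, N m; "position": TCP position; "ee_rot": TCP orientation; "ft_force": force on the tool from outside, world axes, zero at the start; "torque": the same for the moment, N m; "grip_width": opening from 0.0 (shut) to 1.0 (fully open).
Only numpy, scipy, OpenCV 4.12 (cv2) and the standard library are available. Lean on these libraries where they do the work, as an engineer would, in place of code of your own. Each camera call takes 0.05 s, during which the arm holds its last target.

## Working session

There is one attempt and no reset: what is moved stays moved. The work goes in short steps, Python scripts to look and compute and a tool call to move; the robot and the scene stay as the last step left them, time stands still between calls to the robot, and variables do not carry over. Pictures are saved under pics/ and viewed, and the job is handed in when it is done.

Besides the shell and the picture viewer there is one more tool, called by a JSON object that holds its "op" and its "data", one argument or row to a line. servo_tool: Moves the arm, as the interface text tells. Its arguments: {"type":"object","properties":{"motion":{"type":"array","items":{"type":"array","items":{"type":"array","items":{"type":"number"}}}},"jaw":{"type":"number"},"force":{"type":"number"}},"required":["motion"]}

```bash
mkdir -p pics; ls
cat > h.py <<'E'
import numpy as np,cv2
from workcell import status,cams,order,manip
def cam(n):
    c=cams.camera(n);f=c["color"].shape[0]/2/np.tan(np.radians(c["vertical_fov"])/2)
    return c["color"],f,c["cx"],c["cy"],np.array(c["extrinsics"])
def pix2w(c,u,v,z):
    _,f,cx,cy,E=c; d=E[:3,:3]@np.array([(u-cx)/f,(v-cy)/f,1]);o=E[:3,3];return o+d*(z-o[2])/d[2]
def w2pix(c,p):
    _,f,cx,cy,E=c; q=E[:3,:3].T@(np.array(p)-E[:3,3]);return q[0]/q[2]*f+cx,q[1]/q[2]*f+cy
E
python3 - <<'E'
from h import *
print(status.get_obs())
for n in("scene","top"):
    c=cam(n);cv2.imwrite(f"pics/{n}0.png",cv2.resize(c[0][:,:,::-1],(800,600),interpolation=cv2.INTER_CUBIC));print(n,c[1:])
E
```

```text
pics
{'clock': 0.0, 'joint_pos': array([ 1.3264296 ,  0.33285936, -0.0646938 ,  1.46095561,  0.02159962,
        1.34992791, -0.08851277]), 'joint_velocities': array([0.00090067, 0.00113594, 0.00097976, 0.00237676, 0.00081317,
       0.0015059 , 0.00029235]), 'tau': array([-1.82013014e-04, -6.25438499e+01,  4.93068842e-02, -3.91597223e+01,
        1.61198562e-02,  1.00961429e-02, -1.09309767e-05]), 'position': array([ 0.1374422 , -0.6095574 ,  0.40391674]), 'ee_rot': array([ 7.81010658e-01, -6.24517272e-01, -5.89680276e-04, -4.25858284e-04]), 'ft_force': array([ 0.35677575, -0.26205745, -0.29390079]), 'torque': array([-0.01367899,  0.0110922 ,  0.03393934]), 'grip_width': 1.0044752316968917}
scene (np.float64(431.1239588944182), 261.92143641865806, 195.18363830172913, array([[-0.71266946,  0.53842282, -0.44967   ,  1.10578882],
       [ 0.70148076,  0.54223363, -0.46250129,  0.62358726],
       [-0.00519506, -0.64504539, -0.7641266 ,  1.06983196],
       [ 0.        ,  0.        ,  0.        ,  1.        ]]))
top (np.float64(486.4957870857748), 258.4898243574928, 190.02740889216227, array([[ 0.00178784, -0.98922294,  0.14640623,  0.3389281 ],
       [-0.99977073, -0.00489213, -0.02084593,  0.03814461],
       [ 0.02133751, -0.1463354 , -0.98900489,  1.45726069],
       [ 0.        ,  0.        ,  0.        ,  1.        ]]))
```

View pics/scene0.png

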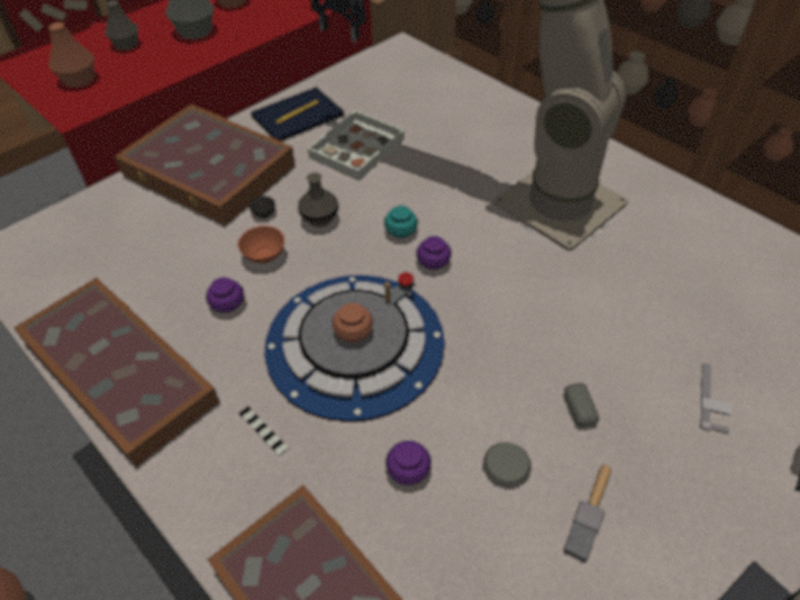

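View pics/top0.png

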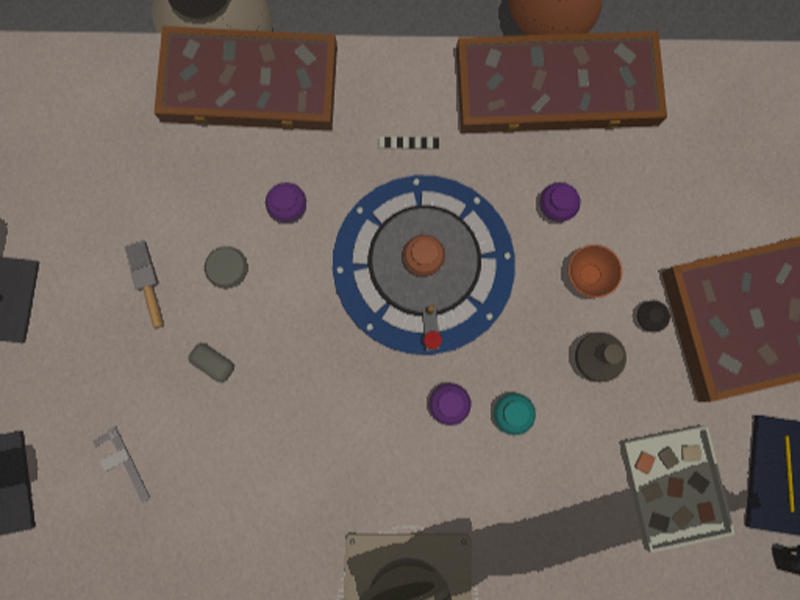

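The top view shows the turntable centred near (424,265) in the 800-px picture. The red plunger is at (432,340) on the robot's side and the peg is at (431,310). Anticlockwise carries the plunger to the right, towards −y. Next I measure positions.

```bash
cat > m.py <<'E'
from h import *
def meas(c,zp=0.066,tag=""):
    im=c[0].astype(int);R,G,B=im[...,0],im[...,1],im[...,2]
    red=((R>110)&(G<60)&(B<60)).astype(np.uint8)
    n,l,s,ct=cv2.connectedComponentsWithStats(red)
    for i in range(1,n):
        if 15<s[i,4]<400: print(tag,"red",s[i],ct[i],pix2w(c,*ct[i],zp).round(4))
    bl=((B>R+35)&(B>G+25)&(R<70)).astype(np.uint8)
    n,l,s,ct=cv2.connectedComponentsWithStats(bl)
    i=1+np.argmax(s[1:,4]);m=(l==i).astype(np.uint8)
    cs,_=cv2.findContours(m,cv2.RETR_EXTERNAL,cv2.CHAIN_APPROX_NONE)
    k=cv2.convexHull(max(cs,key=cv2.contourArea))[:,0]
    P=np.array([pix2w(c,*p,0.012)[:2] for p in k]);
    A=np.c_[2*P,np.ones(len(P))];x=np.linalg.lstsq(A,(P**2).sum(1),rcond=None)[0]
    print(tag,"base centre",x[:2].round(4),"r",np.sqrt(x[2]+x[0]**2+x[1]**2).round(4))
    # pot: orange
    o=((R>G+35)&(G>B)&(R>90)&(G>55)).astype(np.uint8)
    n,l,s,ct=cv2.connectedComponentsWithStats(o)
    for i in range(1,n):
        if 150<s[i,4]<1500: print(tag,"orange",s[i],pix2w(c,*ct[i],0.08).round(4))
if __name__=="__main__":
    for n in("top","scene"): meas(cam(n),tag=n)
E
python3 m.py
```

```text
top red [272 212  11  11  98] [276.6122449 217.1122449] [ 0.4666 -0.0433  0.066 ]
top base centre [ 0.6203 -0.0298] r 0.175
top orange [340   0  45  19 595] [ 1.1076 -0.306   0.08  ]
top orange [294  21  83  35 286] [ 1.0369 -0.1894  0.08  ]
top orange [297  21 129  58 647] [ 0.939  -0.3484  0.08  ]
top orange [260 151  24  23 427] [ 0.6245 -0.0278  0.08  ]
top orange [431 153  81 103 785] [ 0.5055 -0.5781  0.08  ]
top orange [364 157  34  34 736] [ 0.5949 -0.3383  0.08  ]
scene red [256 175   8   7  45] [259.31111111 177.93333333] [ 0.471  -0.0405  0.066 ]
scene base centre [ 0.6262 -0.0261] r 0.173
scene orange [153 145  29  21 443] [ 0.6242 -0.3148  0.08  ]
scene orange [214 194  23  19 289] [ 0.6229 -0.0307  0.08  ]
```

{"op": "servo_tool", "data": {
  "motion": [
    [[0, 0, 0, 0, 0, 0.85], [0, 0, 0, 0, 0, 0.85], [0, 0, 0, 0, 0, 0.84], [0, 0, 0, 0, 0, 0], [-0.5, -0.3, 0, 0, 0, 0], [-0.57, -0.33, 0, 0, 0, 0], [-0.57, -0.33, 0, 0, 0, 0], [-0.57, -0.33, 0, 0, 0, 0], [-0.57, -0.33, 0, 0, 0, 0], [-0.57, -0.33, 0, 0, 0, 0], [-0.57, -0.33, 0, 0, 0, 0], [-0.57, -0.33, 0, 0, 0, 0]]
  ],
  "jaw": 255,
  "force": 40
}}

```text
clock: 1.4
position: [0.2691, -0.3795, 0.4016]
ee_rot: [0.709, -0.705, -0.002, 0.0]
ft_force: [0.4, -0.3, -0.5]
grip_width: 0.001
```

{"op": "servo_tool", "data": {
  "motion": [
    [[-0.57, -0.33, 0, 0, 0, 0], [-0.57, -0.33, 0, 0, 0, 0], [-0.57, -0.33, 0, 0, 0, 0], [-0.57, -0.33, 0, 0, 0, 0], [-0.57, -0.33, 0, 0, 0, 0], [-0.57, -0.33, 0, 0, 0, 0], [-0.57, -0.33, 0, 0, 0, 0], [-0.57, -0.33, 0, 0, 0, 0], [-0.57, -0.33, 0, 0, 0, 0], [-0.57, -0.33, 0, 0, 0, 0], [-0.5, -0.3, 0, 0, 0, 0], [0, 0, 0, 0, 0, 0]]
  ]
}}

```text
clock: 2.6
position: [0.4494, -0.0471, 0.4026]
ee_rot: [0.721, -0.692, 0.001, 0.001]
ft_force: [-0.3, -1.0, 0.5]
grip_width: -0.002
```

{"op": "servo_tool", "data": {
  "motion": [
    [[-0.1, -0.3, 0, 0, 0, 0.48], [0, -0.1, 0.3, 0, 0, 0], [0, 0, 0.5, 0, 0, 0], [0, 0, 0.5, 0, 0, 0], [0, 0, 0.5, 0, 0, 0], [0, 0, 0.5, 0, 0, 0], [0, 0, 0.3, 0, 0, 0], [0, 0, 0, 0, 0, 0], [0, 0, 0, 0, 0, 0]]
  ]
}}

```text
clock: 3.5
position: [0.4652, -0.0469, 0.2612]
ee_rot: [0.713, -0.701, -0.001, 0.004]
ft_force: [-0.4, -0.3, -0.2]
grip_width: 0.002
```

Run:
```python
from h import *
print(status.get_obs()["position"],status.get_obs()["ft_force"],status.get_obs()["joint_pos"])
a=[]
for n in("scene","top"):
    c=cam(n)
    u,v=w2pix(c,(0.468,-0.042,0.066)); im=c[0][:,:,::-1]
    x,y=int(u),int(v); cr=im[max(0,y-70):y+70,x-90:x+90]; a.append(cv2.resize(cr,(390,300)) if cr.shape[0]==140 else None); print(n,u,v)
cv2.imwrite("pics/a1.png",np.hstack(a))
```

```text
[ 0.46518171 -0.04692163  0.26115464] [-0.39405613 -0.2738573  -0.23966664] [ 0.65129188  0.19461671 -0.69545478  1.99588897  0.15139825  1.00792483
 -1.67160732]
scene 259.6579607580911 177.20436175256958
top 276.14156621350605 216.60794026917856
```

View pics/a1.png

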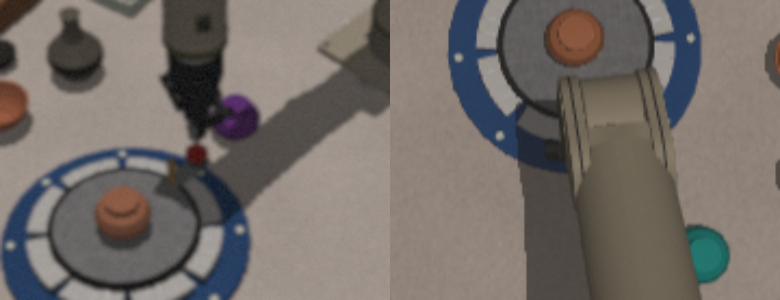

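The fingertips stand over the red cap in the scene view (left crop, about (197,150)). The top view is blocked by the arm. I'll correct a few mm and descend.

{"op": "servo_tool", "data": {
  "motion": [
    [[-0.1, -0.06, 0, 0, 0, 0.1], [0, 0, 0.2, 0, 0, 0], [0, 0, 0.15, 0, 0, 0], [0, 0, 0, 0, 0, 0]]
  ]
}}

```text
clock: 4.0
position: [0.4694, -0.0415, 0.2449]
ee_rot: [0.709, -0.705, 0.001, 0.003]
ft_force: [-0.5, -0.1, 0.0]
grip_width: -0.002
```

Run:
```python
from h import *
print(manip.nose_length)
from scipy.spatial.transform import Rotation as R
o=status.get_obs();print(o["position"],o["ft_force"]);r=R.from_quat(o["ee_rot"]).as_matrix();print(r.round(4)); print(o["position"]+r[:,2]*.173)
```

```text
0.1734
[ 0.46944199 -0.04150961  0.24493602] [-0.528181   -0.10818059  0.02567168]
[[ 0.0065 -1.     -0.0016]
 [-1.     -0.0065 -0.0057]
 [ 0.0057  0.0016 -1.    ]]
[ 0.46916937 -0.04250114  0.07193907]
```

Tip at z 0.072, centred within about 1 mm. Now press to about 8.5 mm (tip z 0.0575).

{"op": "servo_tool", "data": {
  "motion": [
    [[0, 0, 0.1, 0, 0, 0], [0, 0, 0.1, 0, 0, 0], [0, 0, 0.06, 0, 0, 0], [0, 0, 0, 0, 0, 0], [0, 0, 0, 0, 0, 0]]
  ]
}}

```text
clock: 4.5
position: [0.4698, -0.0414, 0.2315]
ee_rot: [0.71, -0.705, 0.002, 0.003]
ft_force: [-2.6, 0.1, 7.3]
grip_width: -0.005
```

{"op": "servo_tool", "data": {
  "motion": [
    [[0.08, -0.01, 0.02, 0, 0, 0], [0.16, -0.02, 0, 0, 0, 0], [0.16, -0.03, 0, 0, 0, 0], [0.16, -0.04, 0, 0, 0, 0], [0, 0, 0, 0, 0, 0]]
  ]
}}

```text
clock: 5.0
position: [0.4759, -0.0697, 0.2318]
ee_rot: [0.71, -0.704, 0.002, 0.003]
ft_force: [-2.9, -1.0, 7.1]
grip_width: 0.005
```

Run:
```python
from h import *
print(status.get_obs()["position"],status.get_obs()["ft_force"])
a=[]
for n in("scene","top"):
    c=cam(n)
    u,v=w2pix(c,(0.51,-0.042,0.066)); im=c[0][:,:,::-1]
    x,y=int(u),int(v); cr=im[max(0,y-70):y+70,x-90:x+90]; a.append(cv2.resize(cr,(390,300)) if cr.shape[0]==140 else None); print(n,u,v)
cv2.imwrite("pics/a2.png",np.hstack(a))
```

```text
[ 0.47585184 -0.06968319  0.23182356] [-2.93330924 -0.99508552  7.06320134]
scene 250.01600339747478 184.21194880120336
top 276.09022808348175 202.0814208697979
```

View pics/a2.png

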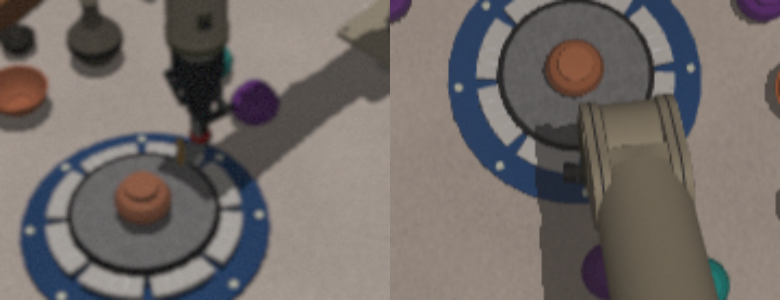

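The crop shows the cap still under the fingers. I'll check the peg against the expected angles.

Run:
```python
from h import *
c=cam("scene");im=c[0][:,:,::-1].copy()
x0,y0=205,140;cr=cv2.resize(im[y0:y0+90,x0:x0+120],None,fx=6,fy=6,interpolation=cv2.INTER_CUBIC)
for d,col in((185,(255,255,0)),(190,(0,255,255)),(195,(0,255,0)),(200,(255,0,255))):
    t=np.radians(d)
    for r,z in((.1,.096),(.1,.05),(.155,.066)):
        u,v=w2pix(c,(.622+r*np.cos(t),-.0285+r*np.sin(t),z));cv2.circle(cr,(int((u-x0+.5)*6),int((v-y0+.5)*6)),3,col,-1)
cv2.imwrite("pics/a3.png",cr)
```

```text
(no output)
```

View pics/a3.png

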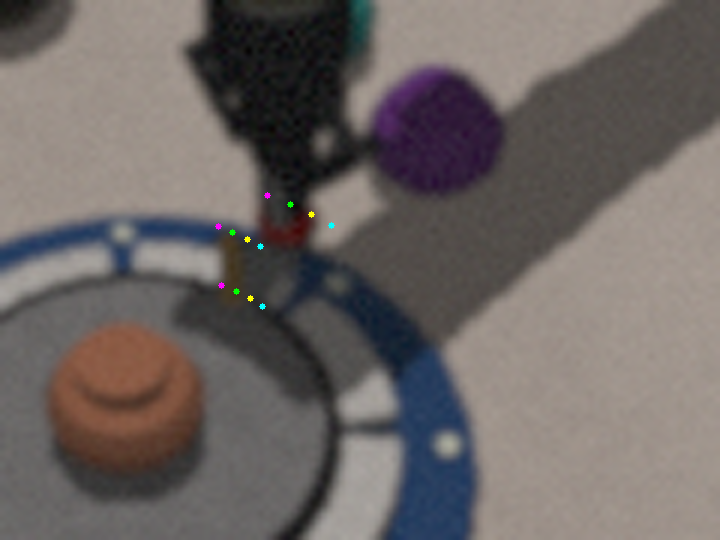

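The peg matches the 195° markers, so the disc has turned 10° with the finger. I'll continue along the arc.

{"op": "servo_tool", "data": {
  "motion": [
    [[0.15, -0.05, 0.01, 0, 0, 0], [0.15, -0.06, 0, 0, 0, 0], [0.15, -0.06, 0, 0, 0, 0], [0.14, -0.07, 0, 0, 0, 0], [0.14, -0.08, 0, 0, 0, 0], [0.14, -0.09, 0, 0, 0, 0], [0, 0, 0, 0, 0, 0]]
  ]
}}

```text
clock: 5.85
position: [0.4984, -0.1144, 0.2335]
ee_rot: [0.71, -0.704, 0.004, 0.003]
ft_force: [-1.4, -0.6, 7.3]
grip_width: 0.002
```

```bash
cat > v.py <<'E'
import sys
from h import *
from scipy.spatial.transform import Rotation as R
o=status.get_obs();r=R.from_quat(o["ee_rot"]).as_matrix();t=o["position"]+r[:,2]*.1734
print("tip",t.round(4),"ft",o["ft_force"].round(2),"ang",np.degrees(np.arctan2(t[1]+.0285,t[0]-.622))%360,"r",np.hypot(t[1]+.0285,t[0]-.622)); print(r.round(3))
c=cam(sys.argv[2] if len(sys.argv)>2 else "scene");im=c[0][:,:,::-1].copy()
u,v=w2pix(c,(.56,-.08,.06));x0,y0=int(u)-55,int(v)-50;cr=cv2.resize(im[y0:y0+90,x0:x0+120],None,fx=6,fy=6,interpolation=cv2.INTER_CUBIC)
for d,col in((210,(255,255,0)),(215,(0,255,255)),(220,(0,255,0)),(225,(255,0,255)),(230,(255,255,255))):
    t=np.radians(d)
    for q,z in((.1,.096),(.155,.066)):
        u,v=w2pix(c,(.622+q*np.cos(t),-.0285+q*np.sin(t),z));cv2.circle(cr,(int((u-x0+.5)*6),int((v-y0+.5)*6)),3,col,-1)
cv2.imwrite("pics/%s.png"%sys.argv[1],cr)
E
python3 v.py a4
```

```text
tip [ 0.4986 -0.1161  0.0601] ft [-1.42 -0.62  7.34] ang 215.37649628800378 r 0.15134015839325818
[[ 0.009 -1.     0.001]
 [-1.    -0.009 -0.01 ]
 [ 0.01  -0.001 -1.   ]]
```

View pics/a4.png

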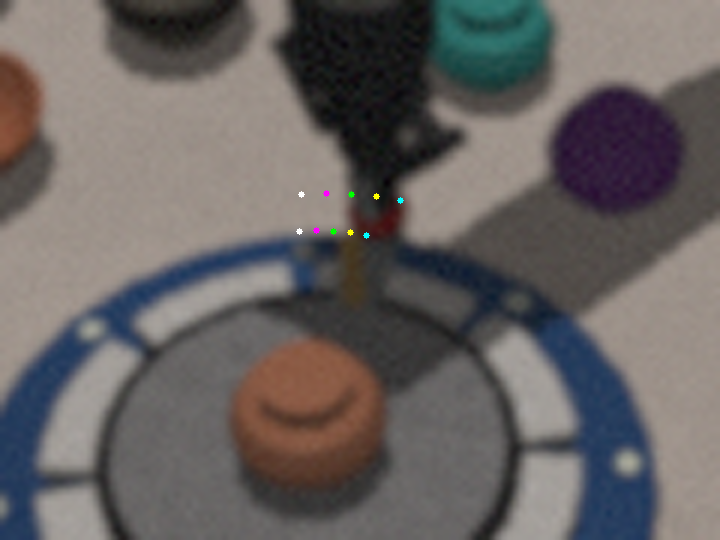

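The disc stands at about 214°, roughly 0.5 rad. I'll lift off, so the catch rides under the ring, go upstream of the peg and yaw the tool to face it squarely.

{"op": "servo_tool", "data": {
  "motion": [
    [[0, 0, -0.3, 0, 0, 0], [0, 0, -0.5, 0, 0, 0], [0, 0, -0.4, 0, 0, 0], [-0.5, -0.1, 0, 0, 0, 0], [-0.5, -0.13, 0, 0, 0, 0], [-0.4, -0.1, 0, 0, 0, 0], [0, 0, 0, 0, 0, -1], [0, 0, 0, 0, 0, -1], [0, 0, 0, 0, 0, -1], [0, 0, 0, 0, 0, -1], [0, 0, 0, 0, 0, -1], [0, 0, 0, 0, 0, -1]]
  ]
}}

```text
clock: 7.1
position: [0.5143, -0.0389, 0.3033]
ee_rot: [0.873, -0.487, 0.005, 0.003]
ft_force: [-0.2, 0.2, 0.6]
grip_width: 0.002
```

{"op": "servo_tool", "data": {
  "motion": [
    [[0, 0, 0, 0, 0, -1], [0, 0, 0, 0, 0, -1], [0, 0, 0, 0, 0, -0.4], [0, 0, 0, 0, 0, 0]]
  ]
}}

```text
clock: 7.5
position: [0.5141, -0.0385, 0.306]
ee_rot: [0.922, -0.387, 0.005, 0.004]
ft_force: [0.1, 0.4, 0.2]
grip_width: 0.004
```

```bash
python3 v.py a5
```

```text
tip [ 0.5151 -0.0404  0.1326] ft [0.1  0.42 0.23] ang 186.34909880897646 r 0.10752139080654927
[[ 0.7   -0.714  0.006]
 [-0.714 -0.7   -0.011]
 [ 0.012  0.004 -1.   ]]
```

View pics/a5.png

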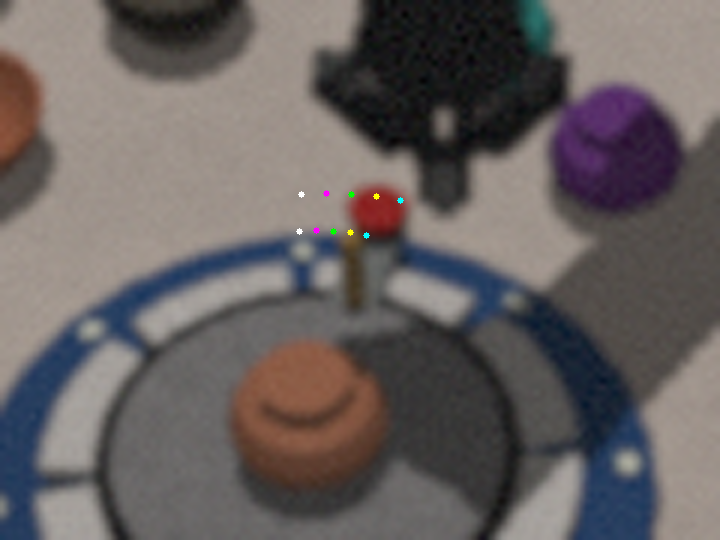

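The cap is clear at pixel (378,208), near 215°, and the fingers are upstream. I'll shift sideways to line up with the peg, descend and close on it.

{"op": "servo_tool", "data": {
  "motion": [
    [[0, 0.29, 0, 0, 0, 0], [0, 0, 0.4, 0, 0, 0], [0, 0, 0.5, 0, 0, 0], [0, 0, 0.35, 0, 0, 0], [0, 0, 0, 0, 0, 0], [0.2, 0, 0, 0, 0, 0], [0.2, 0, 0, 0, 0, 0], [0, 0, 0, 0, 0, 0]]
  ]
}}

```text
clock: 8.35
position: [0.5202, -0.0655, 0.247]
ee_rot: [0.92, -0.392, 0.008, 0.004]
ft_force: [0.0, -0.6, 0.0]
grip_width: -0.002
```

```bash
python3 v.py a6
```

```text
tip [ 0.5222 -0.0678  0.0737] ft [ 0.02 -0.64  0.  ] ang 201.50049005007438 r 0.1072620458145291
[[ 0.693 -0.721  0.011]
 [-0.721 -0.693 -0.013]
 [ 0.018  0.001 -1.   ]]
```

View pics/a6.png

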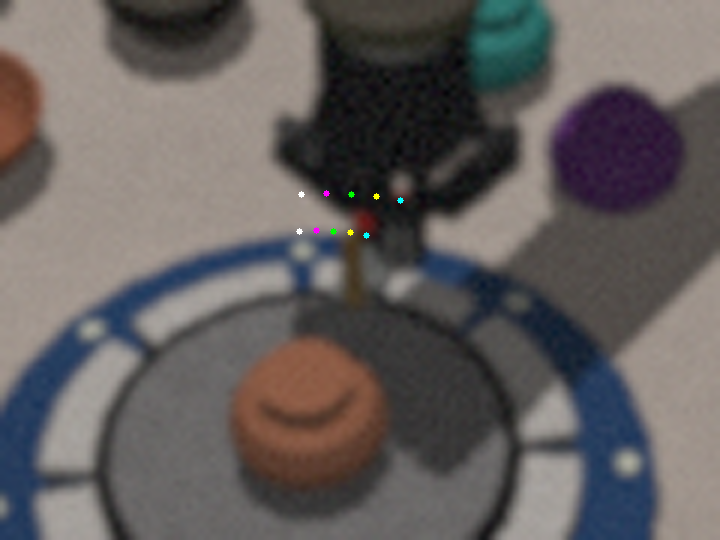

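{"op": "servo_tool", "data": {
  "motion": [
    [[0.08, 0, 0, 0, 0, 0], [0.08, 0, 0, 0, 0, 0], [0.08, 0, 0, 0, 0, 0], [0.08, 0, 0, 0, 0, 0], [0.08, 0, 0, 0, 0, 0], [0.08, 0, 0, 0, 0, 0], [0, 0, 0, 0, 0, 0]]
  ]
}}

```text
clock: 9.1
position: [0.5353, -0.0813, 0.2476]
ee_rot: [0.921, -0.391, 0.003, 0.005]
ft_force: [0.2, 0.2, -0.4]
grip_width: 0.002
```

```bash
python3 v.py a7
```

```text
tip [ 0.5356 -0.0833  0.0742] ft [ 0.23  0.19 -0.36] ang 212.41659340104192 r 0.10230678041250826
[[ 0.695 -0.719  0.002]
 [-0.719 -0.695 -0.012]
 [ 0.01   0.007 -1.   ]]
```

View pics/a7.png

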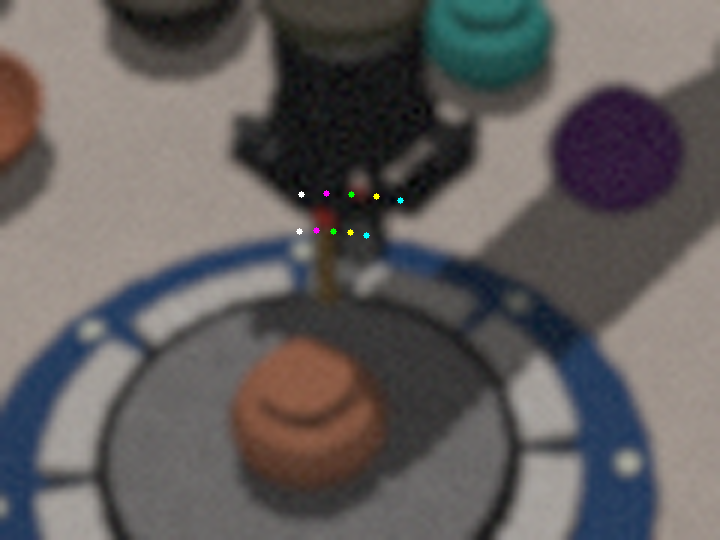

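The peg is now at about 222–223°. I'll make small pushes from here and watch the force.

{"op": "servo_tool", "data": {
  "motion": [
    [[0.06, 0, 0, 0, 0, 0], [0.06, 0, 0, 0, 0, 0], [0.06, 0, 0, 0, 0, 0], [0, 0, 0, 0, 0, 0]]
  ]
}}

```text
clock: 9.55
position: [0.541, -0.0871, 0.2475]
ee_rot: [0.921, -0.39, 0.002, 0.005]
ft_force: [-1.6, 1.3, 1.0]
grip_width: -0.003
```

```bash
python3 v.py a8
```

```text
tip [ 0.5408 -0.089   0.0741] ft [-1.64  1.28  1.03] ang 216.6851594199823 r 0.1012285449314158
[[ 0.696 -0.718 -0.001]
 [-0.718 -0.696 -0.011]
 [ 0.007  0.008 -1.   ]]
```

View pics/a8.png

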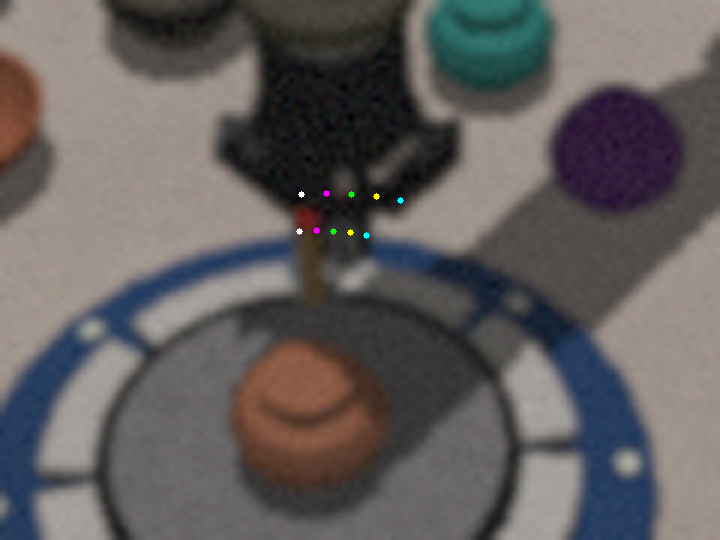

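Peg at about 226–227°, with 3–4° left.

{"op": "servo_tool", "data": {
  "motion": [
    [[0.05, 0, 0, 0, 0, 0], [0.05, 0, 0, 0, 0, 0], [0, 0, 0, 0, 0, 0]]
  ]
}}

```text
clock: 9.9
position: [0.5443, -0.0902, 0.2474]
ee_rot: [0.921, -0.39, 0.001, 0.005]
ft_force: [-1.0, 0.5, 1.4]
grip_width: 0.003
```

```bash
python3 v.py a9
```

```text
tip [ 0.5439 -0.0921  0.074 ] ft [-0.99  0.46  1.43] ang 219.1554294920983 r 0.10067345188131568
[[ 0.696 -0.718 -0.002]
 [-0.718 -0.696 -0.011]
 [ 0.006  0.009 -1.   ]]
```

View pics/a9.png

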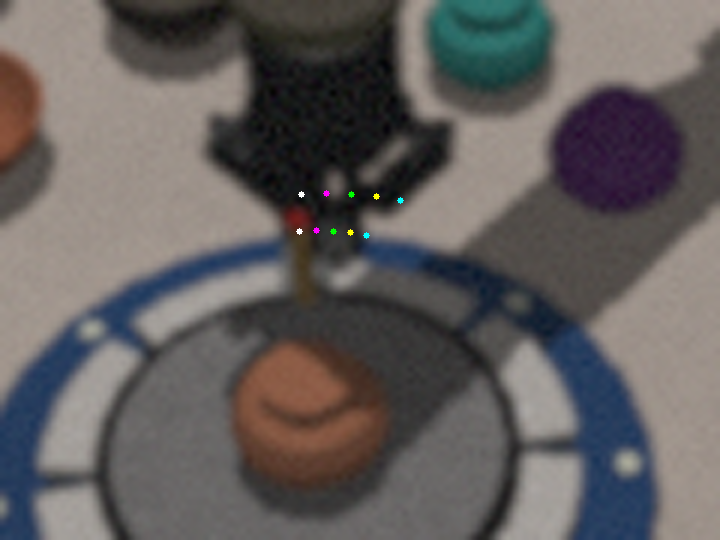

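{"op": "servo_tool", "data": {
  "motion": [
    [[0.05, 0, 0, 0, 0, 0], [0, 0, 0, 0, 0, 0]]
  ]
}}

```text
clock: 10.15
position: [0.5464, -0.0924, 0.2474]
ee_rot: [0.921, -0.39, 0.002, 0.005]
ft_force: [0.7, 0.3, -0.6]
grip_width: 0.002
```

```bash
python3 v.py b1
```

```text
tip [ 0.5462 -0.0944  0.0741] ft [ 0.66  0.32 -0.56] ang 220.99911258516786 r 0.10038937603176165
[[ 0.696 -0.718 -0.001]
 [-0.718 -0.696 -0.011]
 [ 0.007  0.008 -1.   ]]
```

View pics/b1.png

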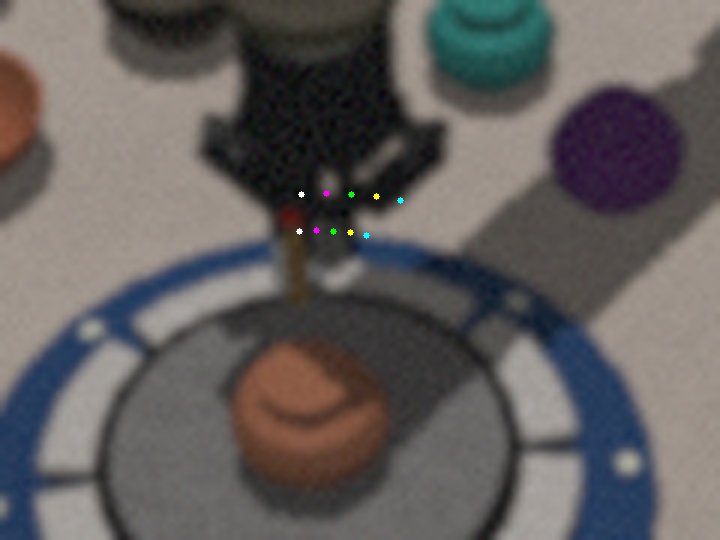

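Run:
```python
from h import *
c=cam("top")
im=cv2.imread("pics/top0.png")
g=cv2.cvtColor(im,cv2.COLOR_BGR2GRAY)
P=[]
for u,v in((416,182),(476,200),(507,256),(489,317),(370,327),(340,270),(360,210)):
    w=g[v-6:v+7,u-6:u+7].astype(float);w=np.clip(w-w.min()-60,0,None);yy,xx=np.mgrid[-6:7,-6:7]
    a,b=u+(w*xx).sum()/w.sum(),v+(w*yy).sum()/w.sum()
    P.append(pix2w(c,(a+.5)*.64-.5,(b+.5)*.64-.5,.012)[:2])
P=np.array(P)
A=np.c_[2*P,np.ones(len(P))];x=np.linalg.lstsq(A,(P**2).sum(1),rcond=None)[0];print(x[:2],np.sqrt(x[2]+x[0]**2+x[1]**2))
d=P-x[:2];print((np.degrees(np.arctan2(d[:,1],d[:,0]))%360).round(1),(np.degrees(np.arctan2(d[:,1],d[:,0]))%45).round(1))
```

```text
[ 0.62106981 -0.03035922] 0.16326912267531982
[  5.4 320.4 275.2 230.1 140.1  95.4  50.5] [5.4 5.4 5.2 5.1 5.1 5.4 5.5]
```

The base dots put the notch at 230.3°, and the push force has dropped to about zero. I'll back off and look.

{"op": "servo_tool", "data": {
  "motion": [
    [[-0.3, 0, 0, 0, 0, 0], [-0.5, 0, 0, 0, 0, 0], [0, 0, 0, 0, 0, 0]]
  ]
}}

```text
clock: 10.55
position: [0.5183, -0.0634, 0.2473]
ee_rot: [0.921, -0.39, 0.003, 0.005]
ft_force: [-0.4, 0.4, 0.1]
grip_width: 0.002
```

```bash
python3 v.py b2
python3 - <<'E'
from m import *
c=cam("scene")
im=c[0].astype(int);red=((im[...,0]>90)&(im[...,1]<60)&(im[...,2]<60)).astype(np.uint8)
n,l,s,ct=cv2.connectedComponentsWithStats(red)
for i in range(1,n):
    if s[i,4]>8 and 200<ct[i][0]<300: print(s[i],ct[i])
for a in (227,228,229,230,231,232):
    t=np.radians(a);p=[(.471-.468,-.0405+.042)]
    print(a,[np.round(w2pix(c,(.6225+.155*np.cos(t),-.029+.155*np.sin(t),z)),1) for z in (.060,.066)])
t=np.radians(185.3);print(w2pix(c,(.6225+.155*np.cos(t),-.029+.155*np.sin(t),.066)),"obs 259.3 177.9")
E
```

```text
tip [ 0.5184 -0.0653  0.0739] ft [-0.39  0.38  0.12] ang 199.56877007907227 r 0.10991418224891548
[[ 0.695 -0.719  0.001]
 [-0.719 -0.695 -0.011]
 [ 0.009  0.007 -1.   ]]
[220 166   9   8  49] [223.65306122 170.08163265]
227 [array([227.1, 170.1]), array([227. , 168.8])]
228 [array([226.3, 170.1]), array([226.1, 168.8])]
229 [array([225.4, 170.1]), array([225.3, 168.8])]
230 [array([224.6, 170.2]), array([224.5, 168.9])]
231 [array([223.8, 170.2]), array([223.6, 168.9])]
232 [array([222.9, 170.3]), array([222.8, 169. ])]
(np.float64(259.3296772712305), np.float64(177.01307285515395)) obs 259.3 177.9
```

View pics/b2.png

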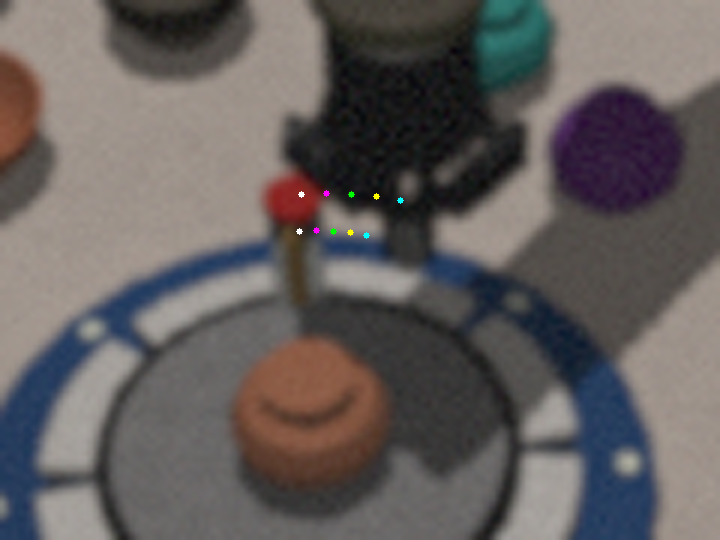

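The cap sits about 0.7 px below the "up" marker, against 2 px while it was riding under the ring. The angle reads about 230.9° and the notch is at 230.3°. So it looks locked. I'll retreat and check with both cameras.

{"op": "servo_tool", "data": {
  "motion": [
    [[0, 0, -0.4, 0, 0, 0], [0, 0, -0.6, 0, 0, 0], [0, 0, -0.7, 0, 0, 0], [0, 0, -0.7, 0, 0, 0], [0, 0, -0.6, 0, 0, 0], [0, 0.5, 0, 0, 0, 0], [0, 0.6, 0, 0, 0, 0], [0.2, 0.6, 0, 0, 0, 0], [0.2, 0.6, 0, 0, 0, 0], [0.2, 0.6, 0, 0, 0, 0], [0.3, 0.6, 0, 0, 0, 0], [0.3, 0.5, 0, 0, 0, 0]]
  ]
}}

```text
clock: 11.85
position: [0.4172, -0.2568, 0.4096]
ee_rot: [0.92, -0.392, 0.009, 0.004]
ft_force: [0.1, 0.0, 0.4]
grip_width: -0.001
```

{"op": "servo_tool", "data": {
  "motion": [
    [[0.4, 0.5, 0, 0, 0, 0], [0.4, 0.5, 0, 0, 0, 0], [0.3, 0.4, 0, 0, 0, 0], [0, 0, 0, 0, 0, 0], [0, 0, 0, 0, 0, 0]]
  ]
}}

```text
clock: 12.35
position: [0.401, -0.3571, 0.4117]
ee_rot: [0.918, -0.397, 0.01, 0.006]
ft_force: [0.4, 0.3, 0.0]
grip_width: -0.0
```

```bash
python3 m.py
python3 - <<'E'
from h import *
print(status.get_obs()["position"])
for n in("scene","top"):
    c=cam(n);cv2.imwrite(f"pics/{n}9.png",cv2.resize(c[0][:,:,::-1],(800,600),interpolation=cv2.INTER_CUBIC))
E
```

```text
top red [309 193  10  11  91] [313.53846154 197.76923077] [ 0.523  -0.1504  0.066 ]
top base centre [ 0.6201 -0.0297] r 0.1751
top orange [ 99  17 115  60 955] [0.9675 0.3101 0.08  ]
top orange [260 152  23  24 442] [ 0.6209 -0.0272  0.08  ]
top orange [431 152  81  53 414] [ 0.6004 -0.5765  0.08  ]
top orange [364 157  34  34 817] [ 0.5952 -0.3404  0.08  ]
scene red [214   0  14   6  46] [218.43478261   1.58695652] [-0.2065 -1.0216  0.066 ]
scene red [220 167   8   6  41] [223.43902439 169.56097561] [ 0.5272 -0.1478  0.066 ]
scene base centre [ 0.626  -0.0263] r 0.1732
scene orange [153 145  29  21 443] [ 0.6244 -0.3146  0.08  ]
scene orange [215 194  23  19 287] [ 0.6203 -0.0296  0.08  ]
[ 0.40110362 -0.35644409  0.41170514]
```

View pics/top9.png

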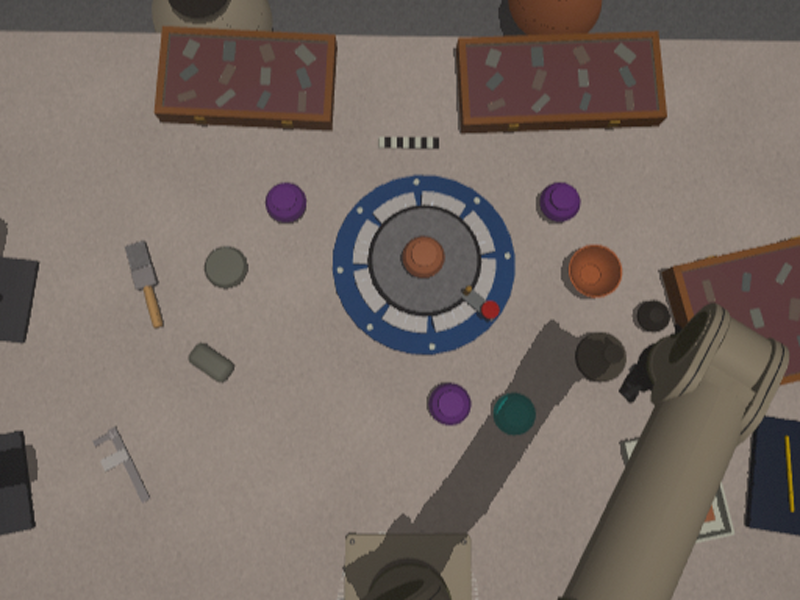

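View pics/scene9.png

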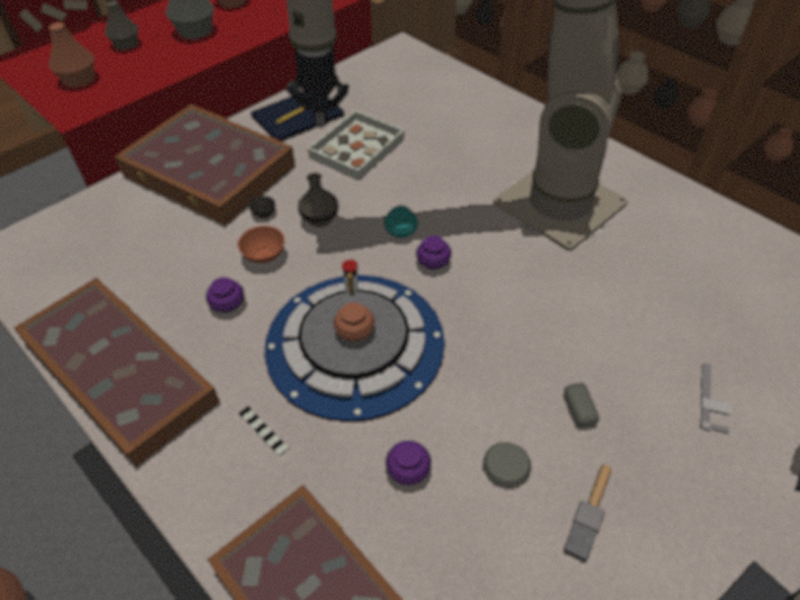

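```bash
python3 -c "
from workcell import order
print(order.hand_in())"
```

```text
the job is handed in; nothing more can be done
None
```

The disc stands at the next notch anticlockwise with the plunger up and, by every camera check, locked. The job is handed in. The hand-in gives no verdict, and I did not push on the disc to test the lock.

I pressed the plunger about 8 mm with the closed fingertips and dragged the disc round by it for about 30°. I then let go so the catch rode under the ring, and pushed the brass peg the rest of the way until the plunger sprang up. After that I backed the arm away.

Last checks:
- **Disc angle:** it turned 45.7° by the scene camera and 46.1° by the top camera. The target is 45°, and these fall within the catch's play (about 1°) plus camera error. The top reading, 0.805 rad, is inside the 0.825 limit but on the high side.
- **Plunger:** the scene camera shows the cap at its fully-up height. Still pressed 6 mm, it would sit about 1.3 px lower.
- **Pot:** upright, within about 6 mm of the disc's centre by both cameras.
- **Other things on the table:** the bystanders appear unmoved in the pictures. I did not measure each one.

The two cameras disagree by about 6 mm on where the base centre is, so I judged angles from each camera's own before-and-after readings.

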